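# Find the heavy side of the scroll-saw flywheel

### The job

Take the scroll-saw flywheel that has a block bolted on at one side only out of its wooden chock, set its spindle gently, without a drop, across the four rollers of the roller stand and let go, so that it turns by itself until the heavy side with the block hangs straight down and it is at rest on the rollers. Leave the other wheel, the one with the round hub, in its chock.

Things in the scene. Friction and masses are not known exactly. Their poses are not given: they have to be found in the camera images.
- flywheel_center (a point): Centre of the flywheel to settle (0.5-0.8 kg): aluminium disc 100 mm across, 18 mm thick, on edge, on a level steel spindle 16 mm thick, 160 long. y along the spindle, x towards the heavy block (level at start). Grip the bare top edge of the disc, 50 mm above this point, across its 18 mm. At first it is 62 mm above the table; its fixed wooden chock, 32 mm high, holds the rim's lowest part.
- flywheel_weight (a point): Middle of that flywheel's heavy side, 31 mm from its centre along its x: two brass blocks, one on each face, each 28 mm (radially, 17 to 45 mm from the axis) x 40 mm x 9 mm thick, 36 mm over both.
- stand_nest (a point): Fixed roller stand: aluminium base 110 x 170 mm, two pairs of free steel rollers 36 mm across, pairs 114 mm apart along y. The point, 105 mm above the table, level with the rollers' tops, is where the flywheel's centre lies when its spindle rests between the rollers; disc midway between the pairs, 43 mm clear of the base. y along the axles, z up. Let go, the wheel swings and rests in 1 to 4 s.
- plain_wheel: The other wheel, to be left alone: same disc and spindle, but with a round hub 40 mm across on both faces, six holes and no block. Origin at its centre, y along its spindle. It stands in a second chock like the first; which place holds which wheel changes.
Things that resemble listed ones, but are neither listed nor needed, are in the scene too. Leave any green or orange look-alike of the part that bears stand_nest alone.

How it is judged:
On the way, in this order (a step that is already met when the one before it is completed fails the run):
1. the flywheel is lifted clear of its chock (distance of flywheel_center from where it was at the start of the episode above 0.04 m and height (world z) of flywheel_center above 0.112 m), for 0.05 s.
2. the flywheel rests with its spindle on the rollers and the fingers have let go (distance between flywheel_center and stand_nest below 0.02 m and height (world z) of flywheel_center below 0.11 m and contact force between flywheel and the fingers below 0.1 N), for 0.1 s.
At the end, for the whole second after the job is handed in: Flywheel on the rollers: centre within 20 mm of the nest point and 5 mm of its height, spindle within 9 degrees of the axles, heavy side down within 11 degrees, turning slower than 0.3 rad/s. The other wheel is within 20 mm of its start (distance between flywheel_center and stand_nest below 0.02 m and height (world z) of flywheel_center between 0.1 and 0.11 m and angle between the y axis of flywheel_center and the y axis of stand_nest, either way round below 0.16 rad and angle between flywheel_center's own x axis and vertical above 2.94 rad and angular speed of flywheel below 0.3 rad/s and distance of plain_wheel from where it was at the start of the episode below 0.02 m); the robot touches nothing.
It fails at once if the other wheel is carried off or knocked out of its chock (distance of plain_wheel from where it was at the start of the episode above 0.03 m).
It fails at once if the flywheel is dropped or thrown onto the rollers (distance between flywheel_center and stand_nest below 0.03 m and linear speed of flywheel above 0.45 m/s).
It also fails if it takes over 37 s, if anything falls off the work surface, if the arm or the gripper's body presses on something with over 40 N, if the wrist force passes 120 N, or if a joint passes its speed limit or range.

### The arm

A 7-joint arm with a two-finger parallel gripper is mounted at the origin on the work surface. World frame = base frame: x ahead of the robot, y to its left, z up, the work surface at z = 0. Lengths are in m, angles in rad, forces in N, time in s.
With the tool pointing down it reaches from about 0.425 to 0.875 m from the base axis. Payload 4.7 kg.
Tool frame: the origin (TCP) lies at the very end of the fingers, on their centre line; the grasp point (between the pads) lies env.grasp_offset behind it (env.grasp_offset is the distance from the TCP to the grasp point, in m); z points along the fingers, y is the direction in which the jaws open and shut (so a half turn about z gives the same grasp; the last joint's range is limited). The gripper opens to 87 mm and grips with 3 to 60 N. Pads are 19 mm wide; open, the fingers measure 117 mm over their backs; the gripper's body (75 mm by 190 mm) begins 51 mm behind the grasp point.
Start: joints at [0.014, 0.321, -0.07, 1.45, 0.023, 1.371, -0.057], TCP at [0.65, -0, 0.223] pointing down, gripper open.
Joint ranges: [-2.86, 2.86], [-0.3, 2.09], [-1.38, 1.24], [0.06, 2.45], [-1.56, 4.7], [0.09, 2.05], [-2.69, 2.69]. Speed limits (rad/s): [2.57, 2.57, 3.14, 3.14, 3.14, 3.14, 3.14].

### API

Orientations are given as a unit quaternion [x, y, z, w].
In Python, from bench import env gives the robot as it stands.
- The arm moves only by the tool servo_tool, never from a script. Its argument "targets" is a list of rows, each a list of 3 entries, a list of its own where there are three numbers: the finger opening in mm, from 0 to 87, then the shift along the tool's x, y, z in mm, then the turn about the tool's z in degrees. In form: [[hand, [tx, ty, tz], twist], ...]. A call has 1 to 20 rows; each row shifts and turns the commanded pose from where the row before left it, along the tool's axes as they then stand; what a row does not reach is not made up. A row lasts 1/12 s, in which the tool goes at most 41.7 mm and 7.16 degrees, less where a joint would pass 70% of its speed; a pose out of reach is approached as far as the arm can. A call with a gripper value outside its range is refused whole. The fingers move at their own pace and stop on an object; "squeeze" is the grip in N (left out, the last holds). Time passes only in rows, so rows that do not move let the fingers close. It gives the time, the measured TCP pose, the force and the opening at its end, in the units of the state.
- env.observe(): the state, without advancing time (a new reading comes with each control period).
- env.grab_frame(name): name is "scene" or "side" or "wrist"; returns a dict with "color" (400x640x3 uint8, red, green, blue), "mtx" (3x3 intrinsics, pixels), "extrinsics" (4x4, takes a point from camera to world coordinates). Camera axes: x right, y down, z forward; pixel columns grow to the right and rows downward; lengths in m; the calibration is good to about 2 mm. A picture is of the moment at which its call begins. There is no depth.
- env.finish_job(): hands the job in, once; it reports no verdict.
Trained networks look in the newest picture that a camera, given by its name, has taken for a name from the list of things; names that differ only in an ending like _2 or _b are one class to them, and where a whole thing is asked for, a point or a joint stands for the part that bears it (a point fixed in the world has none). Each returns a list of dicts, best first, with "p" (0 to 1); they miss things now and then, are a little off and sometimes report something else, mostly with a low value. They report only what shows in the picture. A call takes as long as a camera call. They do not tell look-alikes from the thing itself.
- env.spot_in(camera, label): "point" ([column, row] in pixels, amid what is visible of it).
- env.trace(camera, label): "mask" (400x640 bool, what is visible of it) and "point" ([column, row] in pixels, amid what is visible of it).
- env.spot_point(camera, label): "point" ([column, row] in pixels: a listed point, or the origin of a listed thing).
The state is a dict: "t": time; "joints": joint angles; "qd": joint speeds; "joint_efforts": joint torques, N m; "tcp_pos": TCP position; "eef_rot": TCP orientation; "wrist_force": force on the tool from outside, world axes, zero at the start; "torque": the same for the moment, N m; "gripper_width": finger opening in m.
Only numpy, scipy, OpenCV 4.12 (cv2) and the standard library are available. Lean on these libraries where they do the work, as an engineer would, in place of code of your own. Each camera call takes 0.05 s, during which the arm holds its last target.

## Working session

There is one attempt and no reset: what is moved stays moved. The work goes in short steps, Python scripts to look and compute and a tool call to move; the robot and the scene stay as the last step left them, time stands still between calls to the robot, and variables do not carry over. Pictures are saved under pics/ and viewed, and the job is handed in when it is done.

Besides the shell and the picture viewer there is one more tool, called after ">>>" by a JSON object that holds its "fn" and its "kwargs". servo_tool: Moves the arm, as the interface text tells. Its arguments: {"type":"object","properties":{"targets":{"type":"array","items":{"type":"array"}},"squeeze":{"type":"number"}},"required":["targets"]}

```bash
mkdir -p pics; ls; cat > h.py <<'E'
import numpy as np, cv2, json
from bench import env
def shot(n,tag):
    f=env.grab_frame(n); cv2.imwrite(f'pics/{tag}.png',f['color'][:,:,::-1]); return f
def ray(f,p):
    K=np.array(f['mtx']);T=np.array(f['extrinsics'])
    d=T[:3,:3]@np.linalg.inv(K)@np.array([p[0],p[1],1.]); return T[:3,3],d/np.linalg.norm(d)
def atz(f,p,z):
    o,d=ray(f,p); return o+d*(z-o[2])/d[2]
def tri(rs):
    A=0;b=0
    for o,d in rs:
        M=np.eye(3)-np.outer(d,d);A=A+M;b=b+M@o
    x=np.linalg.solve(A,b); return x,[np.linalg.norm((np.eye(3)-np.outer(d,d))@(x-o)) for o,d in rs]
def proj(f,X):
    T=np.linalg.inv(np.array(f['extrinsics']));c=T[:3,:3]@np.array(X)+T[:3,3];q=np.array(f['mtx'])@c;return q[:2]/q[2]
E
python3 - <<'E'
from h import *
s=env.observe();print(s['t'],s['tcp_pos'],s['eef_rot'],env.grasp_offset)
for c in ['scene','side','wrist']:
    f=shot(c,c+'0')
    np.savez(c+'0.npz',**{k:np.array(f[k]) for k in f})
    print(c,np.array(f['extrinsics'])[:3,3].round(3))
    for l in ['flywheel_center','flywheel_weight','stand_nest','plain_wheel']:
        for r in env.spot_point(c,l): 
            print(c,l,np.round(r['point'],1),round(r['p'],2),atz(f,r['point'],.105 if 'stand' in l else .062).round(3))
E
```

```text
pics
0.0 [ 6.49423774e-01 -7.12365128e-05  2.21449214e-01] [ 7.07096162e-01  7.07116724e-01 -7.26635376e-04 -6.54783023e-04] 0.0187
scene [1.273 0.041 0.837]
scene flywheel_center [386.4 196.4] 0.74 [0.445 0.161 0.062]
scene flywheel_weight [385.7 202.3] 0.8 [0.469 0.159 0.062]
scene stand_nest [235.2 143.5] 0.9 [ 0.302 -0.312  0.105]
scene stand_nest [179.1 271.5] 0.76 [ 0.79  -0.316  0.105]
scene stand_nest [247.5 198.9] 0.56 [ 0.542 -0.217  0.105]
scene plain_wheel [382.8 246.4] 0.97 [0.631 0.148 0.062]
side [0.496 0.726 0.694]
side flywheel_center [364.7 253.4] 0.82 [0.45  0.161 0.062]
side flywheel_weight [351.7 253.8] 0.92 [0.479 0.163 0.062]
side stand_nest [336.3 143.5] 0.88 [ 0.526 -0.218  0.105]
side stand_nest [252.8 124.9] 0.77 [ 0.791 -0.319  0.105]
side stand_nest [405.3 130.4] 0.58 [ 0.32  -0.299  0.105]
side plain_wheel [283.5 250.3] 0.92 [0.63  0.16  0.062]
wrist [0.65  0.068 0.385]
wrist flywheel_center [81.1  3.2] 0.8 [0.444 0.163 0.062]
wrist flywheel_weight [112.8  13.5] 0.91 [0.47  0.155 0.062]
wrist plain_wheel [304.7  15.8] 0.81 [0.636 0.153 0.062]
```

View pics/scene0.png

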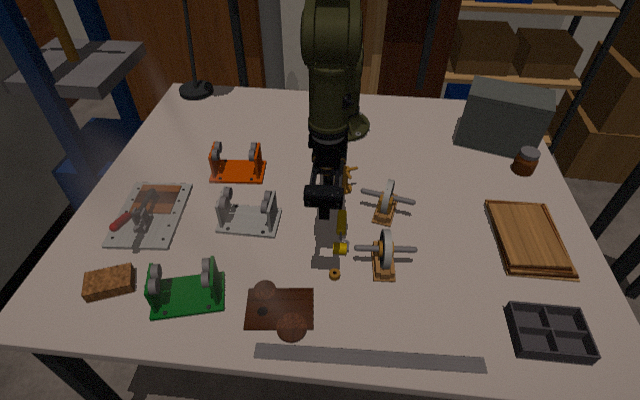

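View pics/side0.png

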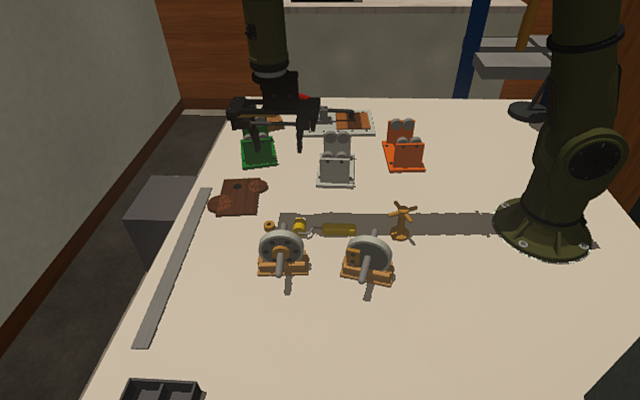

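View pics/wrist0.png

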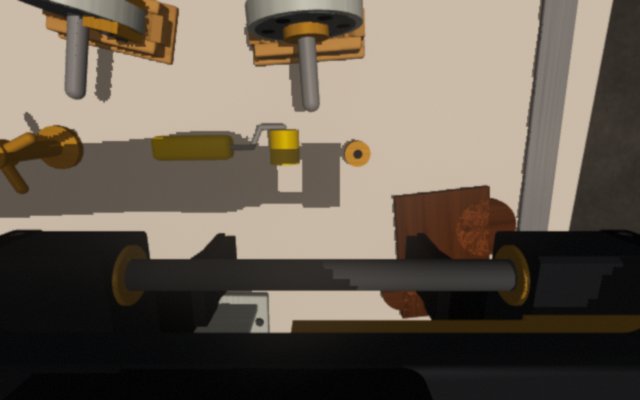

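```bash
python3 - <<'E'
import cv2,numpy as np
a=cv2.imread('pics/side0.png')[190:320,220:440];b=cv2.imread('pics/scene0.png')[120:250,180:440]
cv2.imwrite('pics/crop0.png',np.vstack([cv2.resize(a,(500,295),interpolation=2),cv2.resize(b,(500,250),interpolation=2)]))
E
```

```text
(no output)
```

View pics/crop0.png

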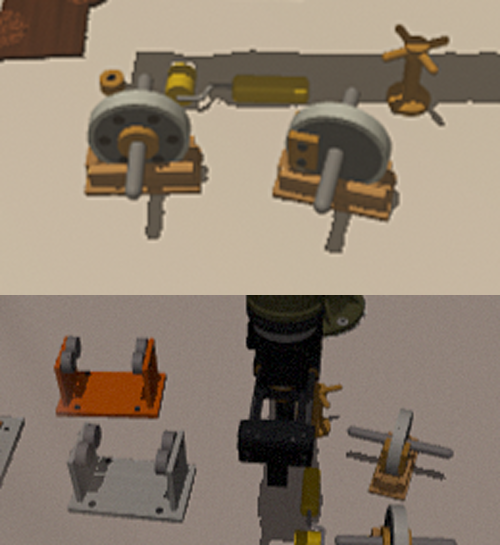

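Candidates: wheels at scene (387,200) / side (366,253) has a square brass block on its face, so it is the flywheel. Scene (382,250) / side (282,250) has a round hub and holes, so it is the plain wheel. The stands are grey at scene (248,210), orange at (238,165) and green at (187,285); I choose grey. Next I refine the yaws.

```bash
python3 - <<'E'
import cv2,numpy as np
s=cv2.imread('pics/side0.png');c=cv2.imread('pics/scene0.png')
g=lambda im,x,y,w,h:cv2.resize(im[y:y+h,x:x+w],(400,300),interpolation=cv2.INTER_CUBIC)
cv2.imwrite('pics/crop1.png',np.vstack([np.hstack([g(c,210,175,80,60),g(s,300,130,80,60)]),np.hstack([g(c,350,170,80,60),g(s,325,225,80,60)])]))
E
```

```text
(no output)
```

View pics/crop1.png

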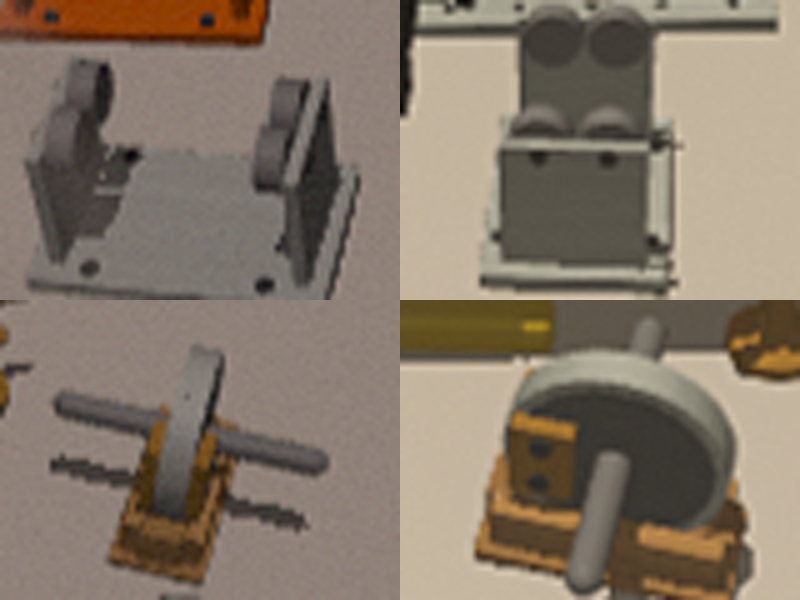

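```bash
python3 - <<'E'
from h import *
L=lambda n:dict(np.load(n+'0.npz'))
c,s,w=L('scene'),L('side'),L('wrist')
R=lambda a,b,d=None:tri([ray(c,a),ray(s,b)]+([ray(w,d)] if d else []))
print('fc',R([386.4,196.4],[364.7,253.4],[81.1,3.2]))
print('fc2',R([386.4,196.4],[364.7,253.4]))
print('fw',R([385.7,202.3],[351.7,253.8],[112.8,13.5]))
print('nest',R([247.5,198.9],[336.3,143.5]))
print('plain',R([382.8,246.4],[283.5,250.3],[304.7,15.8]))
E
```

```text
fc (array([0.44876068, 0.16170728, 0.065563  ]), [np.float64(0.0011752957468549406), np.float64(0.002478925732698005), np.float64(0.0019994848769650077)])
fc2 (array([0.44964903, 0.16146226, 0.06483967]), [np.float64(0.0016189042727515247), np.float64(0.0016189042727515744)])
fw (array([0.47383369, 0.15803944, 0.06252062]), [np.float64(0.002826378554215504), np.float64(0.006433587083132861), np.float64(0.004472341776663466)])
nest (array([ 0.52876505, -0.2229875 ,  0.0972868 ]), [np.float64(0.004749634812504703), np.float64(0.0047496348125045385)])
plain (array([0.63190504, 0.15244829, 0.05816758]), [np.float64(0.0051535385726513925), np.float64(0.0031582806023130266), np.float64(0.004376353399666345)])
```

```bash
python3 - <<'E'
from h import *
from scipy.optimize import least_squares as ls
L=lambda n:dict(np.load(n+'0.npz'))
c,s,w=L('scene'),L('side'),L('wrist')
P=lambda q,x,y,z:[q[0]+np.cos(q[2])*x-np.sin(q[2])*y,q[1]+np.sin(q[2])*x+np.cos(q[2])*y,z]
obs=[(c,(361.5,190.8),(0,-.08,.062)),(c,(414.4,202.2),(0,.08,.062)),(s,(361,280.5),(0,.08,.062)),(s,(375,230.5),(0,-.08,.062)),(c,(386.4,196.4),(0,0,.062)),(s,(364.7,253.4),(0,0,.062))]
r=ls(lambda q:np.concatenate([proj(f,P(q,*X))-p for f,p,X in obs]),[.45,.16,0]);print('wheel',r.x,np.degrees(r.x[2]),r.fun.round(1))
for f,pts in((c,[(216,233),(276,235),(281.4,211)]),(s,[(316,187.5),(353.6,188.5)])):
    print([atz(f,p,0).round(3) for p in pts])
# stand: corners + nest
obs=[(c,(216,233),(.055,-.085,0)),(c,(276,235),(.055,.085,0)),(c,(281.6,211),(-.055,.085,0)),(s,(316,187.5),(.055,.085,0)),(s,(353.8,188.5),(-.055,.085,0)),(c,(247.5,198.9),(0,0,.105)),(s,(336.3,143.5),(0,0,.105))]
for o in(obs,obs[:5]):
    r=ls(lambda q:np.concatenate([proj(f,P(q,*X))-p for f,p,X in o]),[.53,-.22,0]);print('stand',r.x,np.degrees(r.x[2]),r.fun.round(1))
s_=env.observe();print(s_['t'])
E
```

```text
wheel [ 0.44488064  0.16171045 -0.22284049] -12.767819865001712 [-1.9 -0.6  0.1  0.7 -1.4  2.2 -1.  -1.6  0.2  0.1  2.6  0.5]
[array([ 0.583, -0.31 ,  0.   ]), array([ 0.571, -0.141,  0.   ]), array([ 0.477, -0.142, -0.   ])]
[array([ 0.582, -0.144,  0.   ]), array([ 0.473, -0.143,  0.   ])]
stand [ 0.52853631 -0.2245414   0.0215785 ] 1.2363567837142615 [ 0.5  0.7  0.4  2.9  0.5 -1.2  0.1  1.1  0.1  0.5 -1.6 -3.8 -0.8 -1.2]
stand [ 0.52671627 -0.2265974   0.01369042] 0.7844035204796745 [-0.2  0.  -0.4  2.5  0.1 -1.6  0.5  0.6  0.5  0.2]
0.75
```

>>> {"fn": "servo_tool", "kwargs": {"targets": [[60,[20,-25.5,0],0],[60,[20,-25.5,0],0],[60,[20,-25.5,0],0],[60,[20,-25.5,0],0],[60,[20,-25.5,0],0],[60,[20,-25.5,0],0],[60,[20,-25.5,0],0],[60,[22,-25,0],0],[60,[0,0,0],-7],[60,[0,0,0],-7],[60,[0,0,0],-7],[60,[0,0,0],-7],[60,[0,0,0],-7],[60,[0,0,0],-7],[60,[0,0,0],-7],[60,[0,0,0],-7],[60,[0,0,0],-7],[60,[0,0,0],-7],[60,[0,0,0],-7]]}}

```text
t: 2.33
tcp_pos: [0.4465, 0.162, 0.2227]
eef_rot: [0.11, 0.994, 0.0, 0.0]
wrist_force: [-0.0, 0.4, -0.1]
gripper_width: 0.0596
```

```bash
cat >> h.py <<'E'
from scipy.spatial.transform import Rotation as Ro
def st(X=None,ang=None):
    s=env.observe();R=Ro.from_quat(s['eef_rot']).as_matrix();p=np.array(s['tcp_pos'])
    print('t',round(s['t'],2),'tcp',p.round(4),'yaxis deg',np.degrees(np.arctan2(R[1,1],R[0,1])).round(2),'z',R[:,2].round(3),'w',round(s['gripper_width'],4),'F',np.round(s['wrist_force'],1),'j',np.round(s['joints'],2))
    if X is not None: print('tool shift mm',(R.T@(np.array(X)-p)*1000).round(1))
E
python3 - <<'E'
from h import *
st([.446,.162,.093])
for n in ['wrist','side','scene']:
    f=shot(n,n+'1')
    np.savez(n+'1.npz',**{k:np.array(f[k]) for k in f})
    for l in ['flywheel_center','flywheel_weight']:
        for r in env.spot_point(n,l): print(n,l,np.round(r['point'],1),round(r['p'],2),atz(f,r['point'],.062).round(3))
E
```

```text
t 2.33 tcp [0.4465 0.162  0.2227] yaxis deg 77.35 z [ 0.  0. -1.] w 0.0596 F [-0.   0.4 -0.1] j [-0.2  -0.04 -0.2   1.86 -0.01  1.32  0.96]
tool shift mm [ 6.000e-01 -1.000e-01  1.297e+02]
wrist flywheel_center [321.2 186.5] 0.96 [0.444 0.163 0.062]
wrist flywheel_weight [319.4 215.9] 0.84 [0.473 0.155 0.062]
side flywheel_center [365.9 253.1] 0.71 [0.448 0.16  0.062]
side flywheel_weight [352.3 252.6] 0.94 [0.478 0.16  0.062]
scene flywheel_center [386.9 196.9] 0.66 [0.447 0.162 0.062]
scene flywheel_weight [386.8 200.9] 0.77 [0.463 0.162 0.062]
```

View pics/wrist1.png

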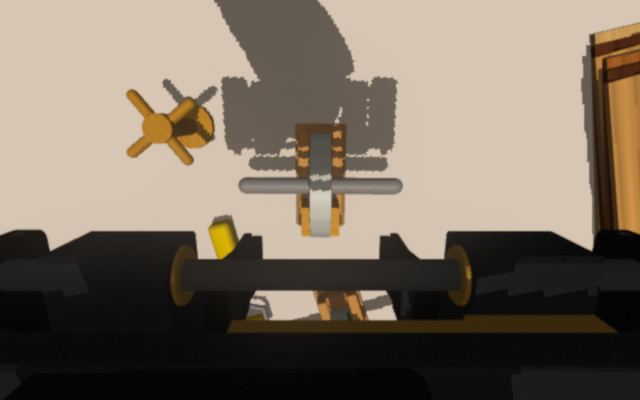

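View pics/side1.png

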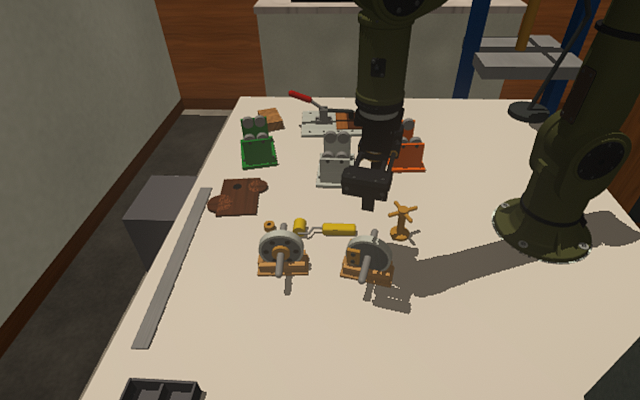

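The wrist view shows the spindle level in the image, with ends at (243,186) and (399,186), and the disc at column 320 between the fingers. The alignment is good, so I descend and grip.

>>> {"fn": "servo_tool", "kwargs": {"targets": [[60,[0,0,22],0],[60,[0,0,22],0],[60,[0,0,22],0],[60,[0,0,22],0],[60,[0,0,22],0],[60,[0,0,12],0],[60,[0,0,7],0],[60,[0,0,0],0]]}}

```text
t: 3.45
tcp_pos: [0.4455, 0.1616, 0.0921]
eef_rot: [0.113, 0.994, -0.001, -0.001]
wrist_force: [0.3, 0.2, -0.3]
gripper_width: 0.0597
```

>>> {"fn": "servo_tool", "kwargs": {"targets": [[5,[0,0,0],0],[5,[0,0,0],0],[5,[0,0,0],0],[5,[0,0,0],0],[5,[0,0,0],0],[5,[0,0,0],0]], "squeeze": 55}}

```text
t: 3.95
tcp_pos: [0.4468, 0.162, 0.094]
eef_rot: [0.113, 0.994, 0.0, 0.0]
wrist_force: [0.3, -0.2, 0.6]
gripper_width: 0.028
```

>>> {"fn": "servo_tool", "kwargs": {"targets": [[5,[0,0,-5],0],[5,[0,0,-15],0],[5,[0,0,-20],0],[5,[0,0,-20],0],[5,[0,0,-20],0],[5,[0,0,-20],0],[5,[0,0,-20],0],[5,[0,0,-15],0],[5,[0,0,-5],0]]}}

```text
t: 4.7
tcp_pos: [0.4467, 0.1621, 0.2349]
eef_rot: [0.113, 0.994, 0.0, 0.001]
wrist_force: [1.3, -0.4, -8.3]
gripper_width: 0.0171
```

```bash
python3 - <<'E'
from h import *
st([.5275,-.225,.232])
f=shot('side','side2');f=shot('wrist','wrist2')
E
```

```text
t 4.7 tcp [0.4467 0.1621 0.2349] yaxis deg 77.0 z [ 0.001  0.    -1.   ] w 0.0171 F [ 1.3 -0.4 -8.3] j [-0.19 -0.05 -0.2   1.84 -0.01  1.35  0.95]
tool shift mm [-165.8 -359.     2.9]
```

View pics/side2.png

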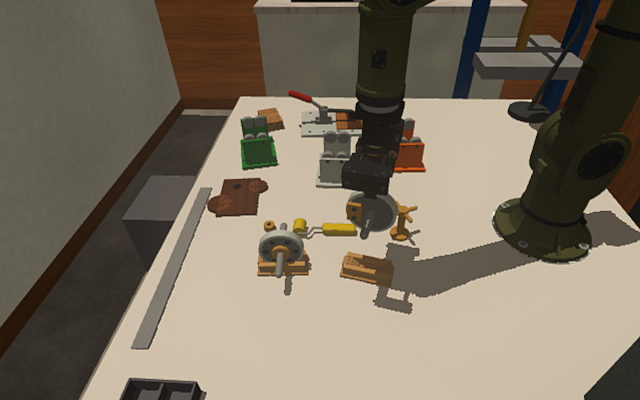

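View pics/wrist2.png

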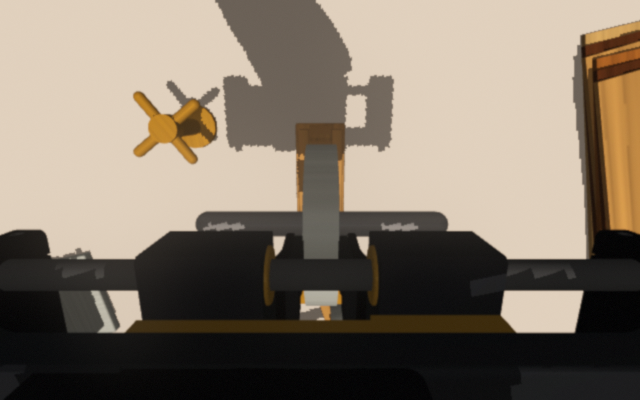

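Side view: the flywheel hangs in the gripper at (370,212), with the plain wheel untouched at (282,245) and the chock empty at (367,268). I check where it sits in the grip.

```bash
python3 - <<'E'
from h import *
F={}
for n in ['scene','side','wrist']:
    f=F[n]=shot(n,n+'3');print(n)
    for l in ['flywheel_center','flywheel_weight']:
        r=env.spot_point(n,l); print(l,[(np.round(q['point'],1),round(q['p'],2)) for q in r])
        F[n+l]=r[0]['point'] if r else None
for l in ['flywheel_center','flywheel_weight']:
    rs=[ray(F[n],F[n+l]) for n in ['scene','side','wrist'] if F[n+l] is not None]
    print(l,tri(rs))
f=F['wrist'];print(np.array(f['mtx']),np.array(f['extrinsics']))
# wrist spindle
import cv2
g=f['color'][215:225,180:470].astype(int).sum(2);print(g[6,::4])
np.savez('wrist3.npz',mtx=f['mtx'],extrinsics=f['extrinsics'])
im=f['color'][150:250,180:460,::-1];cv2.imwrite('pics/w3c.png',cv2.resize(im,(784,280),interpolation=cv2.INTER_CUBIC))
im=F['side']['color'][150:250,310:440,::-1];cv2.imwrite('pics/s3c.png',cv2.resize(im,(780,600),interpolation=cv2.INTER_CUBIC))
E
```

```text
scene
flywheel_center [(array([393.6, 163.3]), 0.67)]
flywheel_weight [(array([391.5, 170.6]), 0.58)]
side
flywheel_center [(array([370.8, 207.4]), 0.63)]
flywheel_weight [(array([353.9, 208.2]), 0.75)]
wrist
flywheel_center []
flywheel_weight []
flywheel_center (array([0.44794495, 0.16071216, 0.19136459]), [np.float64(0.004598401297933546), np.float64(0.004598401297933523)])
flywheel_weight (array([0.47897292, 0.15627159, 0.18781082]), [np.float64(0.0011835572461548407), np.float64(0.0011835572461547474)])
[[336.88087303   0.         320.56194377]
 [  0.         336.88087303 204.3844604 ]
 [  0.           0.           1.        ]] [[ 0.22453354  0.94466799  0.23913821  0.38034221]
 [ 0.97446557 -0.21735495 -0.05633535  0.17713967]
 [-0.00124033  0.24568113 -0.96934991  0.39480981]
 [ 0.          0.          0.          1.        ]]
[615 616 614 613 301 213 217 217 216 218 217 217 216 215 217 216 215 215
 213 210 211 213 208 211 211 209 211 209 209 210 206 296 297 299 298 299
 301 297 300 298 210 206 209 208 207 209 211 208 208 209 209 211 214 212
 210 210 212 210 214 211 214 211 211 207 215 208 200 553 615 621 618 615
 617]
```

View pics/w3c.png

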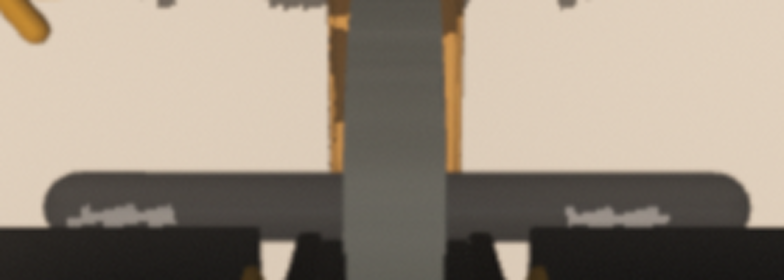

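View pics/s3c.png

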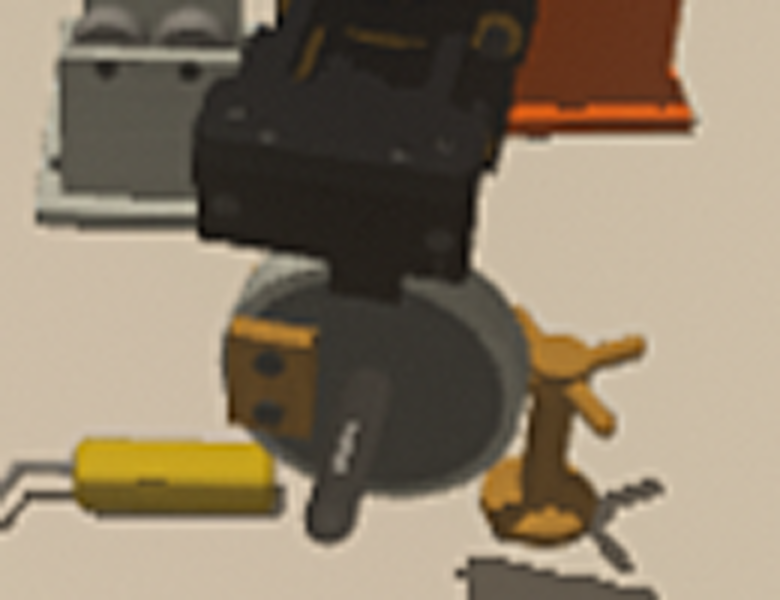

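The wrist view's spindle span (195–448 px) puts the wheel centre about 44 mm below the TCP. The fingers closed late, so the grip is shallow but firm. I carry it gently to the stand.

>>> {"fn": "servo_tool", "kwargs": {"targets": [[5,[-2.5,-5.3,0],0],[5,[-5,-10.5,0],0],[5,[-7.4,-15.8,0],0],[5,[-9.9,-21.1,0],0],[5,[-9.9,-21.1,0],0],[5,[-9.9,-21.1,0],0],[5,[-9.9,-21.1,0],0],[5,[-9.9,-21.1,0],0],[5,[-9.9,-21.1,0],0],[5,[-9.9,-21.1,0],0],[5,[-9.9,-21.1,0],0],[5,[-9.9,-21.1,0],0],[5,[-9.9,-21.1,0],0],[5,[-9.9,-21.1,0],0],[5,[-9.9,-21.1,0],0],[5,[-9.9,-21.1,0],0],[5,[-9.9,-21.1,0],0],[5,[-7.4,-15.8,0],0],[5,[-5,-10.5,0],0],[5,[-2.5,-5.3,0],0]], "squeeze": 60}}

```text
t: 6.92
tcp_pos: [0.5292, -0.2286, 0.2334]
eef_rot: [0.115, 0.993, -0.001, -0.0]
wrist_force: [-0.9, 0.4, -7.7]
gripper_width: 0.0169
```

>>> {"fn": "servo_tool", "kwargs": {"targets": [[5,[0,0,0],-3.5],[5,[0,0,0],-3.5],[5,[0,0,0],-3.5],[5,[0,0,0],-3.5],[5,[0,0,0],0],[5,[0,0,0],0]]}}

```text
t: 7.42
tcp_pos: [0.5298, -0.2247, 0.2335]
eef_rot: [-0.008, 1.0, 0.0, -0.0]
wrist_force: [-0.2, -0.1, -6.7]
gripper_width: 0.0171
```

```bash
python3 - <<'E'
from h import *
st([.5295,-.225,.232])
for n in ['scene','side','wrist']:
    f=shot(n,n+'4');np.savez(n+'4.npz',**{k:np.array(f[k]) for k in f})
    for l in ['flywheel_center','flywheel_weight','stand_nest']:
        r=env.spot_point(n,l); print(n,l,[(np.round(q['point'],1),round(q['p'],2)) for q in r])
E
```

```text
t 7.42 tcp [ 0.5298 -0.2247  0.2335] yaxis deg 90.96 z [-0.  0. -1.] w 0.0171 F [-0.2 -0.1 -6.7] j [ 0.2   0.16  0.18  1.63 -0.03  1.36  1.97]
tool shift mm [ 0.4 -0.3  1.5]
scene flywheel_center [(array([243. , 172.6]), 0.85)]
scene flywheel_weight [(array([240.3, 178.9]), 0.77)]
scene stand_nest [(array([176.2, 271. ]), 0.92), (array([234.2, 145.7]), 0.79), (array([244.1, 198.2]), 0.65), (array([387.8, 243.9]), 0.43), (array([239.5, 178.6]), 0.31)]
side flywheel_center [(array([333.8, 116.1]), 0.93)]
side flywheel_weight [(array([324.3, 112.8]), 0.61)]
side stand_nest [(array([340.6, 145. ]), 0.9), (array([404.5, 127.8]), 0.88), (array([254.1, 125.8]), 0.65), (array([337. , 114.9]), 0.6)]
wrist flywheel_center []
wrist flywheel_weight []
wrist stand_nest []
```

View pics/wrist4.png

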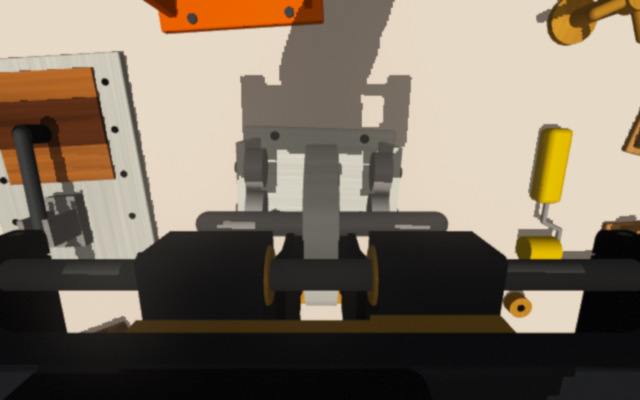

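View pics/side4.png

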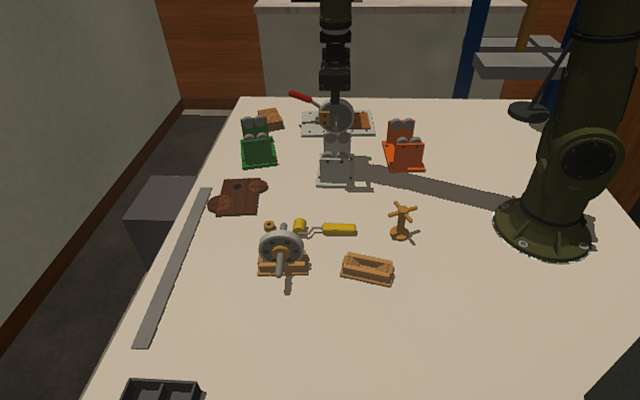

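View pics/scene4.png

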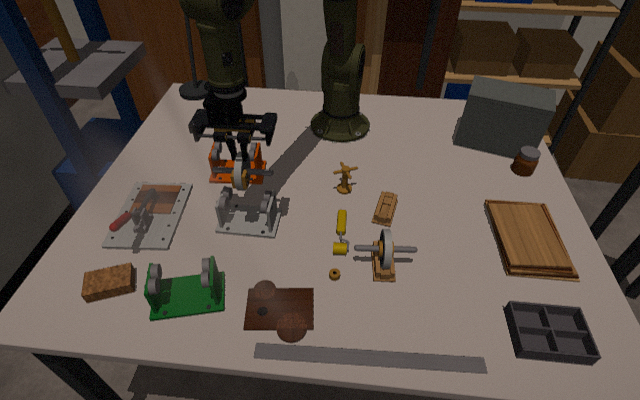

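```bash
python3 - <<'E'
import cv2,numpy as np
im=cv2.imread('pics/wrist4.png')[110:235,225:415];cv2.imwrite('pics/w4c.png',cv2.resize(im,(760,500),interpolation=cv2.INTER_CUBIC))
im=cv2.imread('pics/side4.png')[85:200,285:395];cv2.imwrite('pics/s4c.png',cv2.resize(im,(550,575),interpolation=cv2.INTER_CUBIC))
E
```

```text
(no output)
```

View pics/w4c.png

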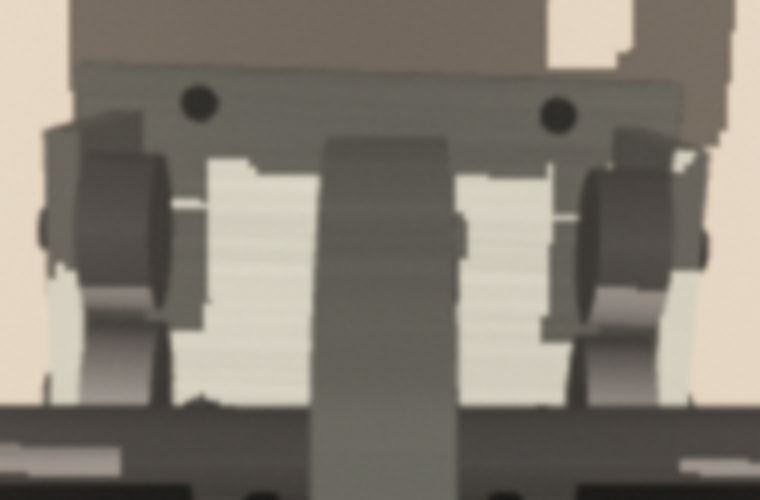

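View pics/s4c.png

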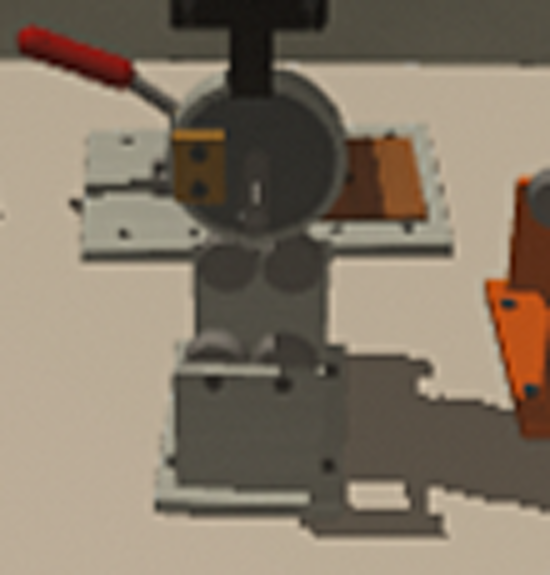

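```bash
python3 - <<'E'
from h import *
w=dict(np.load('wrist4.npz'))
a=atz(w,(245,125.8),.012);b=atz(w,(395.8,130),.012);print(a.round(4),b.round(4),np.linalg.norm(a-b))
yv=(b-a)/np.linalg.norm(b-a);print('yaw',np.degrees(np.arctan2(-yv[0],yv[1])),'ctr',((a+b)/2+.055*np.array([yv[1],-yv[0],0])).round(4))
# combined fit
from scipy.optimize import least_squares as ls
c,s=dict(np.load('scene0.npz')),dict(np.load('side0.npz'))
P=lambda q,x,y,z:[q[0]+np.cos(q[2])*x-np.sin(q[2])*y,q[1]+np.sin(q[2])*x+np.cos(q[2])*y,z]
o=[(c,(216,233),(.055,-.085,0)),(c,(276,235),(.055,.085,0)),(s,(316,187.5),(.055,.085,0)),(s,(353.8,188.5),(-.055,.085,0)),(w,(245,125.8),(-.055,-.085,.012)),(w,(395.8,130),(-.055,.085,.012))]
r=ls(lambda q:np.concatenate([proj(f,P(q,*X))-p for f,p,X in o]),[.53,-.22,0]);print('stand',r.x,np.degrees(r.x[2]),r.fun.round(1))
# wheel: spindle ends wrist: depth
d=337*.160/252.5
for rr in(223,224):
    X=np.linalg.inv(w['mtx'])@np.array([321.6,rr,1])*d; print('wheel',w['extrinsics'][:3,:3]@X+w['extrinsics'][:3,3])
for f,p in((w,(321.6,224)),(s,(333.8,116.1)),(c,(243,172.6))): print(atz(f,p,.190).round(4))
E
```

```text
[ 0.4719 -0.31    0.012 ] [ 0.4735 -0.1423  0.012 ] 0.16774952938923485
yaw -0.5470154390950803 ctr [ 0.5277 -0.2266  0.012 ]
stand [ 0.52726691 -0.22620884 -0.00147366] -0.08443444629434865 [-0.2 -0.2 -0.7  3.  -0.1  0.5 -0.1  0.4 -1.   0.2  1.1 -1. ]
wheel [ 0.52665956 -0.22447823  0.19203159]
wheel [ 0.5272736  -0.22446743  0.19218859]
[ 0.528  -0.2244  0.19  ]
[ 0.5334 -0.2234  0.19  ]
[ 0.5342 -0.2203  0.19  ]
```

Wrist view: the grey stand's rear edge runs (245,126)–(396,130), the spindle is nearly parallel to it, and the disc is centred between the roller pairs at columns 255 and 383. I lower to just above the rollers and look again.

>>> {"fn": "servo_tool", "kwargs": {"targets": [[5,[0,-2,8],1.4],[5,[0,0,12],0],[5,[0,0,12],0],[5,[0,0,12],0],[5,[0,0,12],0],[5,[0,0,10],0],[5,[0,0,4],0],[5,[0,0,0],0]]}}

```text
t: 8.68
tcp_pos: [0.529, -0.2269, 0.1617]
eef_rot: [0.003, 1.0, 0.0, -0.001]
wrist_force: [0.1, -0.4, -6.4]
gripper_width: 0.0172
```

```bash
python3 - <<'E'
from h import *
st()
for n in ['scene','side','wrist']:
    f=shot(n,n+'5');np.savez(n+'5.npz',**{k:np.array(f[k]) for k in f})
im=cv2.imread('pics/side5.png')[95:195,295:385];a=cv2.resize(im,(540,600),interpolation=cv2.INTER_CUBIC)
cv2.imwrite('pics/s5c.png',a)
im=cv2.imread('pics/scene5.png')[165:240,200:300];cv2.imwrite('pics/c5c.png',cv2.resize(im,(800,600),interpolation=cv2.INTER_CUBIC))
E
```

```text
t 8.68 tcp [ 0.529  -0.2269  0.1617] yaxis deg 89.6 z [-0.003  0.001 -1.   ] w 0.0172 F [ 0.1 -0.4 -6.4] j [ 0.2   0.2   0.18  1.73 -0.04  1.22  1.95]
```

View pics/s5c.png

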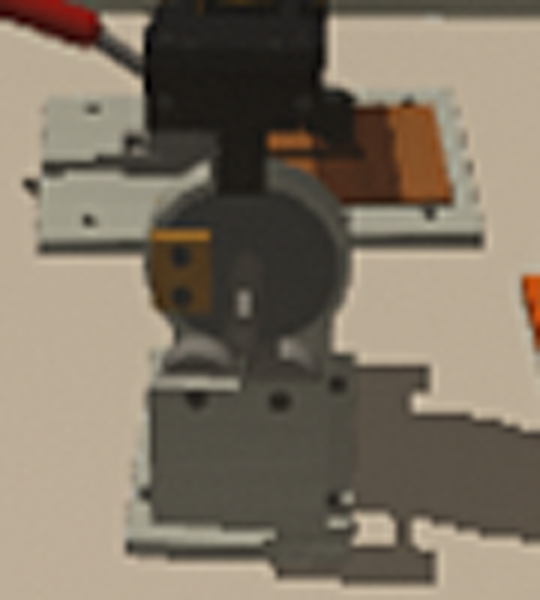

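View pics/c5c.png

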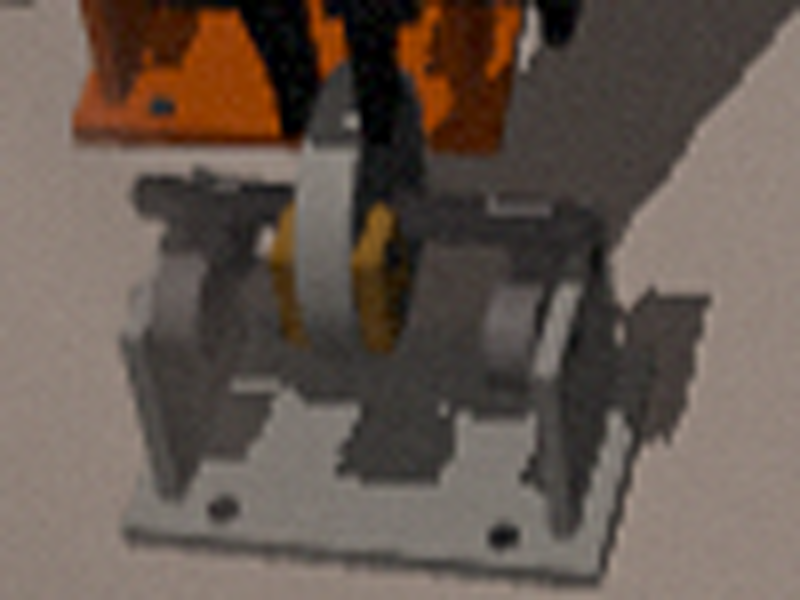

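View pics/wrist5.png

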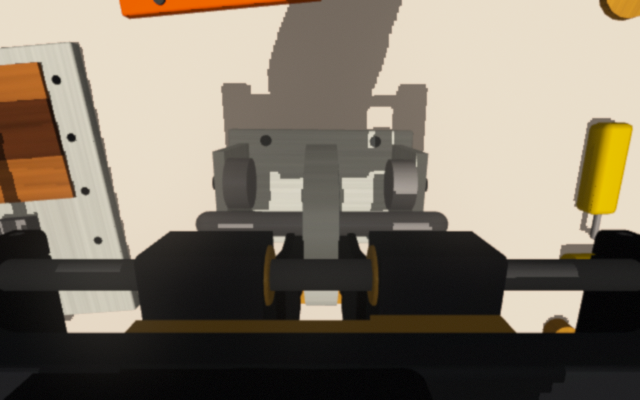

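Side crop: the spindle end at (245,345) sits midway between the near roller tops (195 and 295). The wheel is centred, so I lower slowly while watching the wrist force.

>>> {"fn": "servo_tool", "kwargs": {"targets": [[5,[0,0,2],0],[5,[0,0,2],0],[5,[0,0,2],0],[5,[0,0,2],0],[5,[0,0,2],0],[5,[0,0,0],0]]}}

```text
t: 9.33
tcp_pos: [0.5296, -0.2272, 0.153]
eef_rot: [0.003, 1.0, 0.0, -0.0]
wrist_force: [-1.1, 0.4, -7.4]
gripper_width: 0.0171
```

>>> {"fn": "servo_tool", "kwargs": {"targets": [[5,[0,0,1],0],[5,[0,0,1],0],[5,[0,0,0],0]]}}

```text
t: 9.58
tcp_pos: [0.5299, -0.2273, 0.1514]
eef_rot: [0.003, 1.0, 0.0, -0.0]
wrist_force: [-0.2, 0.1, -7.6]
gripper_width: 0.0174
```

>>> {"fn": "servo_tool", "kwargs": {"targets": [[5,[0,0,1],0],[5,[0,0,1],0],[5,[0,0,0],0]]}}

```text
t: 9.83
tcp_pos: [0.5298, -0.2273, 0.1493]
eef_rot: [0.003, 1.0, 0.0, -0.0]
wrist_force: [-0.8, 0.1, -7.3]
gripper_width: 0.0169
```

>>> {"fn": "servo_tool", "kwargs": {"targets": [[5,[0,0,1],0],[5,[0,0,0],0]]}}

```text
t: 10.0
tcp_pos: [0.5299, -0.2273, 0.1484]
eef_rot: [0.003, 1.0, 0.0, -0.0]
wrist_force: [-0.0, -0.6, -6.2]
gripper_width: 0.0168
```

>>> {"fn": "servo_tool", "kwargs": {"targets": [[5,[0,0,1],0],[5,[0,0,0],0]]}}

```text
t: 10.17
tcp_pos: [0.5302, -0.2273, 0.1479]
eef_rot: [0.004, 1.0, -0.0, 0.0]
wrist_force: [-0.4, 0.6, -5.4]
gripper_width: 0.017
```

>>> {"fn": "servo_tool", "kwargs": {"targets": [[5,[0,0,1],0],[5,[0,0,0],0]]}}

```text
t: 10.33
tcp_pos: [0.5305, -0.2271, 0.1475]
eef_rot: [0.003, 1.0, 0.0, 0.001]
wrist_force: [-1.3, 1.8, -1.0]
gripper_width: 0.0169
```

The wrist force went from -7.4 to -1.0 N, so the rollers now carry the weight. One small step more and then open.

>>> {"fn": "servo_tool", "kwargs": {"targets": [[5,[0,0,0.5],0],[5,[0,0,0],0]]}}

```text
t: 10.5
tcp_pos: [0.5308, -0.227, 0.1474]
eef_rot: [0.003, 1.0, 0.0, 0.001]
wrist_force: [-1.6, 2.9, 2.2]
gripper_width: 0.017
```

```bash
python3 - <<'E'
from h import *
st()
for n in ['scene','side']: f=shot(n,n+'6')
a=cv2.resize(cv2.imread('pics/side6.png')[95:195,295:385],(405,450),interpolation=cv2.INTER_CUBIC)
b=cv2.resize(cv2.imread('pics/scene6.png')[160:240,210:280],(394,450),interpolation=cv2.INTER_CUBIC)
cv2.imwrite('pics/c6.png',np.hstack([a,b]))
E
```

```text
t 10.5 tcp [ 0.5308 -0.227   0.1474] yaxis deg 89.61 z [ 0.002  0.    -1.   ] w 0.017 F [-1.6  2.9  2.2] j [ 0.2   0.21  0.18  1.74 -0.04  1.19  1.96]
```

View pics/c6.png

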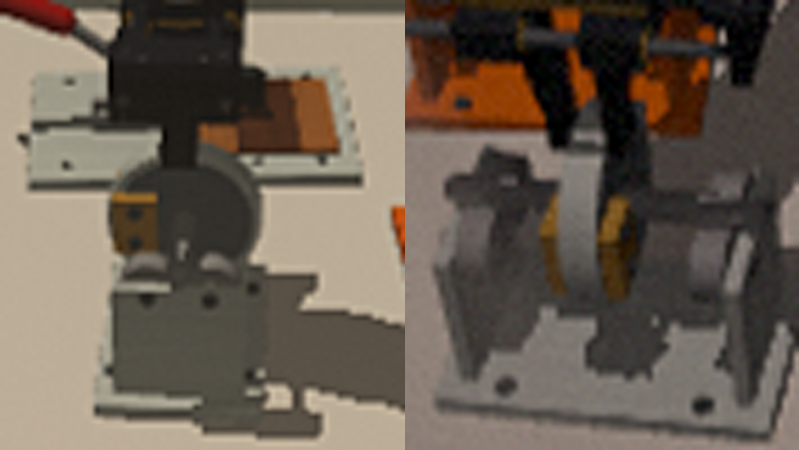

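The spindle lies in the notch between both roller pairs. I release.

>>> {"fn": "servo_tool", "kwargs": {"targets": [[40,[0,0,0],0],[50,[0,0,0],0],[50,[0,0,0],0],[50,[0,0,0],0],[50,[0,0,-8],0],[50,[0,0,-15],0],[50,[0,0,-20],0],[50,[0,0,-20],0],[50,[0,0,-20],0],[50,[0,0,-15],0],[50,[0,0,-8],0],[50,[0,0,0],0]]}}

```text
t: 11.6
tcp_pos: [0.531, -0.228, 0.2546]
eef_rot: [0.004, 1.0, -0.001, 0.002]
wrist_force: [0.4, -0.7, 0.7]
gripper_width: 0.05
```

>>> {"fn": "servo_tool", "kwargs": {"targets": [[50,[0,0,0],0],[50,[0,0,0],0],[50,[0,0,0],0],[50,[0,0,0],0],[50,[0,0,0],0],[50,[0,0,0],0],[50,[0,0,0],0],[50,[0,0,0],0],[50,[0,0,0],0],[50,[0,0,0],0],[50,[0,0,0],0],[50,[0,0,0],0],[50,[0,0,0],0],[50,[0,0,0],0],[50,[0,0,0],0],[50,[0,0,0],0],[50,[0,0,0],0],[50,[0,0,0],0],[50,[0,0,0],0],[50,[0,0,0],0]]}}

```text
t: 13.27
tcp_pos: [0.53, -0.2273, 0.2521]
eef_rot: [0.004, 1.0, -0.0, 0.0]
wrist_force: [-0.0, 0.7, -0.6]
gripper_width: 0.0498
```

>>> {"fn": "servo_tool", "kwargs": {"targets": [[50,[0,0,0],0],[50,[0,0,0],0],[50,[0,0,0],0],[50,[0,0,0],0],[50,[0,0,0],0],[50,[0,0,0],0],[50,[0,0,0],0],[50,[0,0,0],0],[50,[0,0,0],0],[50,[0,0,0],0],[50,[0,0,0],0],[50,[0,0,0],0],[50,[0,0,0],0],[50,[0,0,0],0],[50,[0,0,0],0],[50,[0,0,0],0],[50,[0,0,0],0],[50,[0,0,0],0],[50,[0,0,0],0],[50,[0,0,0],0]]}}

```text
t: 14.93
tcp_pos: [0.53, -0.2273, 0.2521]
eef_rot: [0.003, 1.0, -0.0, 0.0]
wrist_force: [-0.2, 0.0, 0.6]
gripper_width: 0.0499
```

```bash
cat > look.py <<'E'
from h import *
import sys
k=sys.argv[1]
st()
F={}
for n in ['scene','side','wrist']:
    f=F[n]=shot(n,n+k)
    for l in ['flywheel_center','flywheel_weight','plain_wheel']:
        r=env.spot_point(n,l); print(n,l,[(np.round(q['point'],1),round(q['p'],2)) for q in r]); F[n+l]=r[0]['point'] if r else None
for l in ['flywheel_center','flywheel_weight','plain_wheel']:
    rs=[ray(F[n],F[n+l]) for n in ['scene','side','wrist'] if F[n+l] is not None]
    if len(rs)>1: print(l,tri(rs))
a=cv2.resize(F['side']['color'][95:195,295:385,::-1],(405,450),interpolation=cv2.INTER_CUBIC)
b=cv2.resize(F['scene']['color'][160:240,210:280,::-1],(394,450),interpolation=cv2.INTER_CUBIC)
cv2.imwrite(f'pics/c{k}.png',np.hstack([a,b]))
E
python3 look.py 7
```

```text
t 14.93 tcp [ 0.53   -0.2273  0.2521] yaxis deg 89.6 z [ 0. -0. -1.] w 0.0499 F [-0.2  0.   0.6] j [ 0.2   0.15  0.18  1.6  -0.03  1.39  1.95]
scene flywheel_center [(array([245.6, 199. ]), 0.76)]
scene flywheel_weight [(array([249.1, 201.6]), 0.84)]
scene plain_wheel [(array([384.1, 244.8]), 0.88)]
side flywheel_center [(array([334.3, 142.7]), 0.69)]
side flywheel_weight [(array([333.9, 151.1]), 0.89)]
side plain_wheel [(array([281.5, 249.3]), 0.92)]
wrist flywheel_center [(array([323.2, 189. ]), 0.95)]
wrist flywheel_weight [(array([319.9, 186.8]), 0.58)]
wrist plain_wheel []
flywheel_center (array([ 0.53138523, -0.22595999,  0.09814054]), [np.float64(0.0036806329984828104), np.float64(0.003966215640178325), np.float64(0.0035315676587729366)])
flywheel_weight (array([ 0.53000916, -0.22284016,  0.07806088]), [np.float64(0.005055508348990759), np.float64(0.0035967351553627073), np.float64(0.0049503586837065655)])
plain_wheel (array([0.63145778, 0.15398855, 0.0639078 ]), [np.float64(0.004655977841791716), np.float64(0.004655977841791794)])
```

View pics/c7.png

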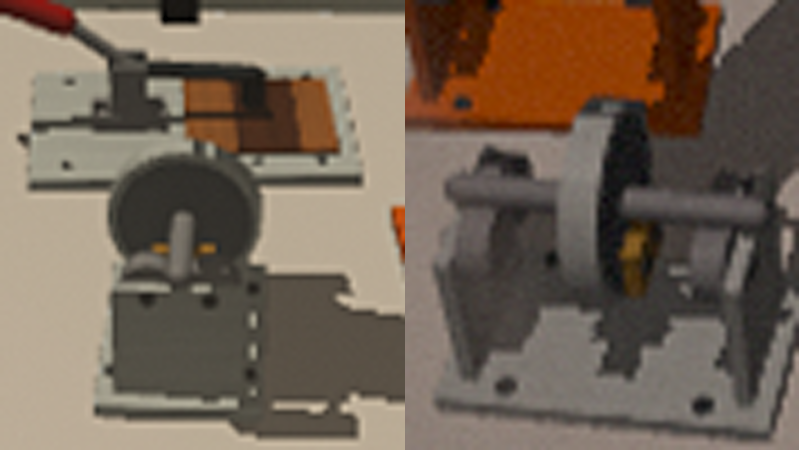

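View pics/wrist7.png

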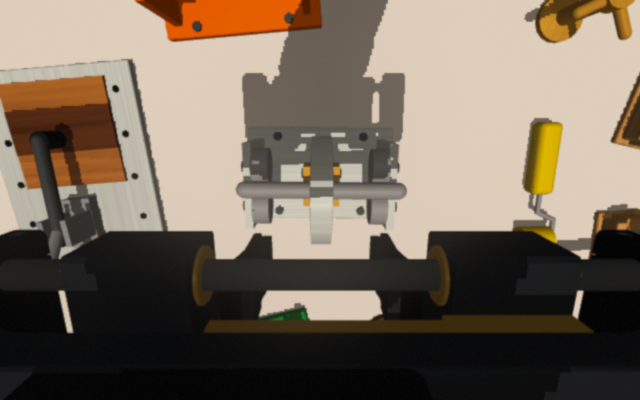

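The wheel is on the rollers with the block down. Its top edge is level at (155–215, 248) in the side crop. I wait a little longer to confirm it is at rest.

>>> {"fn": "servo_tool", "kwargs": {"targets": [[50,[0,0,0],0],[50,[0,0,0],0],[50,[0,0,0],0],[50,[0,0,0],0],[50,[0,0,0],0],[50,[0,0,0],0],[50,[0,0,0],0],[50,[0,0,0],0],[50,[0,0,0],0],[50,[0,0,0],0],[50,[0,0,0],0],[50,[0,0,0],0],[50,[0,0,0],0],[50,[0,0,0],0],[50,[0,0,0],0],[50,[0,0,0],0]]}}

```text
t: 16.87
tcp_pos: [0.53, -0.2273, 0.2521]
eef_rot: [0.004, 1.0, -0.0, 0.0]
wrist_force: [-0.4, 0.1, 0.5]
gripper_width: 0.0501
```

```bash
python3 look.py 8; python3 - <<'E'
import cv2,numpy as np
a=cv2.imread('pics/c7.png').astype(int);b=cv2.imread('pics/c8.png').astype(int)
d=abs(a-b).max(2);print('diff side',d[:,:405].max(),(d[:,:405]>40).sum(),'scene',(d[:,405:]>40).sum())
E
```

```text
t 16.87 tcp [ 0.53   -0.2273  0.2521] yaxis deg 89.6 z [ 0. -0. -1.] w 0.0501 F [-0.4  0.1  0.5] j [ 0.2   0.15  0.18  1.6  -0.03  1.39  1.95]
scene flywheel_center [(array([247.1, 197.7]), 0.88)]
scene flywheel_weight [(array([246.9, 201.6]), 0.73)]
scene plain_wheel [(array([384.5, 247.7]), 0.82)]
side flywheel_center [(array([335.9, 142.4]), 0.66)]
side flywheel_weight [(array([337.4, 155.5]), 0.95)]
side plain_wheel [(array([277.7, 251.7]), 0.69)]
wrist flywheel_center [(array([319.9, 191.8]), 0.65)]
wrist flywheel_weight [(array([317.1, 183.6]), 0.97), (array([322.3, 190.7]), 0.68)]
wrist plain_wheel []
flywheel_center (array([ 0.52948325, -0.22548767,  0.10057858]), [np.float64(0.004930486554776838), np.float64(0.0036577621069065567), np.float64(0.0023871201343039863)])
flywheel_weight (array([ 0.52340259, -0.22755832,  0.06573536]), [np.float64(0.006696492078310418), np.float64(0.007065417097001778), np.float64(0.006316358458618287)])
plain_wheel (array([0.63894013, 0.15632498, 0.05990214]), [np.float64(0.00615909023082776), np.float64(0.006159090230827773)])
diff side 5 0 scene 0
```

View pics/c8.png

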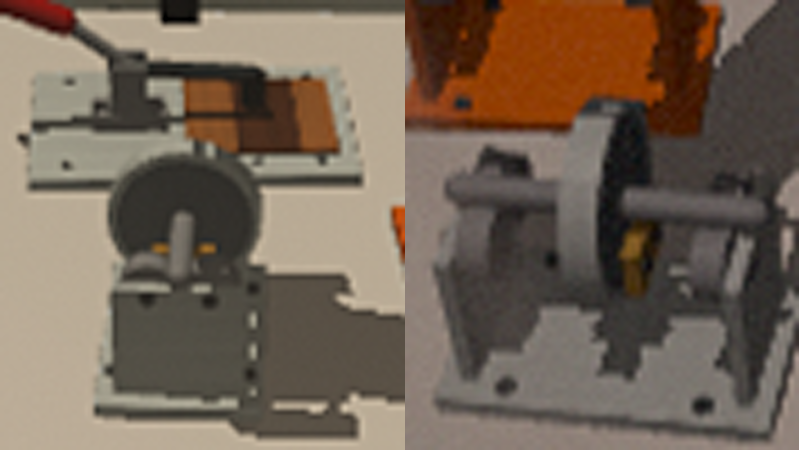

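The two pictures, about 1.9 s apart, are the same, so the wheel is at rest with the block down. I hand in.

```bash
python3 -c "
from bench import env
print(env.finish_job())"
```

```text
the job is handed in; nothing more can be done
None
```

The flywheel with the bolted-on block is on the grey stand's rollers, with its heavy side down and at rest. I handed the job in at about 17 s of the 37 s allowed; no verdict was reported.

**What I did:** I gripped the flywheel by its top edge and lifted it out of its chock. I lowered it onto the rollers in 0.5–1 mm steps until the wrist force showed them carrying its weight. Then I let go and raised the gripper about 100 mm clear.

**Last checks:**
- **At rest:** pictures 1.9 s apart were identical.
- **Heavy side:** the block's top edge looks level in the side view.
- **Position:** the networks put the wheel centre at about (0.529, -0.225, 0.101), with ray errors up to 5 mm. My estimate of the nest is (0.5275, -0.2265, 0.105), so it lies within a few mm of that point.
- **Spindle:** I set it within about 1 degree of the axles, and it still looks parallel.
- **Other wheel:** it was never touched and still sits in its chock. The networks' position for it shifts by up to 8 mm between calls, which I take as noise.

**Not as planned:**
- **Shallow grip:** the fingers had not fully closed when the lift began. They held the disc only about 6 mm below its rim, but it did not slip.
- **Block position:** the networks' readings of the block point in the last look disagreed by about 7 mm, so for the block's angle I relied on the pictures.

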